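# Reset a pressure cut-out through its guard bore with the stowed push tool

### The arm

A 7-joint arm with a two-finger parallel gripper is mounted at the origin on a cart in front of the work surface, level with it; the furniture and walls round the work are solid. World frame = base frame: x ahead of the robot, y to its left, z up, the work surface at z = 0. Lengths are in mm, angles in rad, forces in N, time in s.
With the tool pointing down it reaches from about 400 to 875 mm from the base axis. Payload 19.3 kg.
Tool frame: the origin (TCP) lies on the front face of the gripper's body, between the roots of the fingers; the fingertips stand 73 mm ahead of it and the grasp point (between the pads) lies 54 mm ahead of it; z points along the fingers, y is the line along which they close (so a half turn about z gives the same grasp; the last joint's range is limited). The gripper opens to 85 mm and grips with 20 to 120 N. Pads are 22 mm wide; open, the fingers measure 114 mm over their backs; the gripper's body (76 mm by 85 mm) begins 54 mm behind the grasp point. The pads swing forward as they close: fully open they stand 13 mm farther back than shut.
Start: joints at [1.248, 0.521, -0.036, 1.599, 0.021, 1.021, -0.113], TCP at [156.295, -605.135, 303.891] pointing down, gripper open.
Joint ranges: [-2.91, 2.91], [-0.3, 2.13], [-1.5, 1.42], [0.17, 2.43], [-1.26, 4.41], [0.16, 1.93], [-2.52, 2.52]. Speed limits (rad/s): [1.89, 1.89, 2.39, 2.39, 3.01, 3.01, 3.01].

### API

Orientations are given as a unit quaternion [x, y, z, w].
In Python, from cell import * gives the robot as it stands. The module is installed in compiled form; this text tells all that it offers.
- The arm moves only by the shell command python3 -m crank 'ROWS' [FORCE]. ROWS is a JSON object of lists of equal length, an entry for each row: "grip": the opening, from 0 (shut) to 1 (fully open); "linear": the shift along the tool's x, y, z in cm, a list of three; "roll": the turn about the tool's z in degrees. In form: {"grip": [grip, ...], "linear": [[dx, dy, dz], ...], "roll": [roll, ...]}. A call has 1 to 5 rows; each row is the pose to reach, as a shift and turn from the pose commanded when the call began, along the tool's axes at that moment; what a row does not reach only later rows make up. A row lasts 1/12 s, in which the tool goes at most 41.7 mm and 7.16 degrees, less where a joint would pass 70% of its speed; a pose out of reach is approached as far as the arm can. A call with a gripper value outside its range is refused whole. The fingers move at their own pace and stop on an object; FORCE is the grip in N (left out, the last holds). Time passes only in rows, so rows that repeat a pose let the fingers close. It gives the time, the measured TCP pose, the force, the opening and the grip force at its end, in the units of the state.
- get_state(): the state, without advancing time (a new reading comes with each control period).
- grab_frame(name): name is "scene" or "top" or "wrist"; returns a dict with "pixels" (480x640x3 uint8, red, green, blue), "fx", "fy", "cx", "cy" (pixels), "R" (3x3) and "t" (3): a world point X has camera coordinates R X + t. Camera axes: x right, y down, z forward; pixel columns grow to the right and rows downward; lengths in mm; the calibration is good to about 2 mm. The wrist camera is an equidistant fisheye: a pixel r from the principal point sees the ray r / f radians off the axis. A picture is of the moment at which its call begins. There is no depth.
- sign_off(): hands the job in; it is judged then, once.
Trained networks look in the newest picture that a camera, given by its name, has taken for a name from the list of things; names that differ only in an ending like _2 or _b are one class to them, and where a whole thing is asked for, a point or a joint stands for the part that bears it (a point fixed in the world has none). Each returns a list of dicts, best first, with "p" (0 to 1); they miss things now and then, are a little off and sometimes report something else, mostly with a low value. They report only what shows in the picture. A call takes as long as a camera call. They do not tell look-alikes from the thing itself.
- look_for(camera, label): "position" ([column, row] in pixels, amid what is visible of it).
- tip_of(camera, label): "position" ([column, row] in pixels: a listed point, or the origin of a listed thing).
The state is a dict: "time": time; "joints": joint angles; "joint_velocities": joint speeds; "joint_torque": joint torques, N m; "ee_pos": TCP position; "orientation": TCP orientation; "force": force on the tool from outside, world axes, zero at the start; "torque": the same for the moment, N m; "grip_width": finger opening in mm; "grip_force": force on a finger pad.
Only numpy, scipy, OpenCV 4.12 (cv2) and the standard library are available. Lean on these libraries where they do the work, as an engineer would, in place of code of your own. Each camera call takes 0.05 s, during which the arm holds its last target. There are 200 camera calls.

### The job

The pressure cut-out has tripped. Draw the push tool out of its holder, push the sprung reset plunger deep in the bore on the unit's front fully home with the tool's nose without ramming it, and keep it home for a good second. The handle is hidden in the holder, so draw the tool out by its nose, put it down flat on the worktop, let go and take it again by the handle; afterwards withdraw it and lay it flat on the worktop, clear of the unit, leaving the other things where they stand.

Things in the scene. Friction and masses are not known exactly. Their poses are not given: they have to be found in the camera images.
- port (a point): centre of the mouth of the bore in the unit's front face, 55 mm above the worktop. x = level, into the bore (push direction), z = up. The mouth, 38 mm square, narrows at 45 degrees to the 18 mm square bore, from 10 mm depth on. The plunger's steel face, 15 mm round, waits 60 mm behind the mouth; its stroke of 18 mm ends at 78 mm. Place and yaw vary.
- plunger (a joint): travel of the reset plunger into the bore: 0 = out (as at the start), 0.018 m = fully home on a solid stop. Its spring needs about 4 N to start and 10 N at the end of the stroke; on the stop the force rises steeply. It springs back as soon as the push slackens. A white pin on top of the unit rises with it, 12 mm at full stroke.
- holder_mouth (a point): centre of the open end of the fixed grey tool holder, 30 mm above the worktop; the sheath is 90 mm long behind it, 50 mm wide, 49 mm high. x = level, the way the tool is drawn out; z = up. Its channel, 24 mm wide and high, closed on top, sides and rear, hides the whole handle: draw the tool out straight by at least 85 mm before lifting. Place and yaw vary.
- tool_nose (a point): centre of the free part of the tool's nose. x = along the tool to the nose end. It lies 40 mm behind the nose end and 83 mm ahead of the handle's centre. In the holder the tool's axis is 30 mm above the worktop; lying flat on the worktop it is 10 mm above it, the tool resting on its handle
- tool_handle (a point): centre of the tool's handle, same axes, 123 mm behind the nose end and 37 mm behind the shoulder where the nose begins
- tool_tip (a point): centre of the end face of the tool's nose, same axes
- stopper_mid (a point): centre of a loose rubber stopper 30 mm wide, 29 mm high, bystander
- coupler_mid (a point): centre of a loose upright steel coupler 26 mm wide, 70 mm high, bystander
- cassette_mid (a point): centre of a loose round filter cassette 40 mm wide, 38 mm high, bystander
- tool: the push tool: straight, 160 mm long, about 90 g; a square steel nose 10 x 10 mm, 86 mm long, and a square aluminium handle 20 x 20 mm, 74 mm long, on one axis. Origin level with the handle's underside, 80 mm behind the nose end; x = to the nose end. Starts with its handle in the holder
- cutout: the fixed cut-out unit: grey box with aluminium front cover, 115 deep x 80 wide x 85 mm high (its top is 30 mm above the bore's axis), on a base plate 140 x 100 x 6 mm that reaches 12 mm out in front of the front face; brass stub on its left side. Origin on the worktop, 55 mm behind the front face; x = into the bore
Not all that is in view belongs to the job. Leave any purple look-alike of the part that bears holder_mouth alone.

How it is judged:
By the outcome, as a careful person would: the job done as asked, in the order asked, and still so for the second after the job is handed in, with the robot touching nothing.
It also fails if it takes over 66 s, if anything falls off the work surface, if the arm or the gripper's body presses on something with over 40 N, if the wrist force passes 120 N, or if a joint passes its speed limit or range.

## Working session

There is one attempt and no reset: what is moved stays moved. The work goes in short steps, Python scripts to look and compute and a shell command to move; the robot and the scene stay as the last step left them, time stands still between calls to the robot, and variables do not carry over. Pictures are saved under pics/ and viewed, at most 12 in all, crops included, and the job is handed in when it is done.

```bash
mkdir -p pics; cat > h.py <<'E'
from cell import *
import numpy as np, cv2
from scipy.spatial.transform import Rotation as Ro
def ray(f,p):
    R=np.array(f["R"]);t=np.array(f["t"])
    u=(p[0]-f["cx"])/f["fx"];v=(p[1]-f["cy"])/f["fy"]
    if f.get("_fish"):
        r=np.hypot(u,v);d=np.array([u/r*np.sin(r),v/r*np.sin(r),np.cos(r)]) if r>1e-9 else np.array([0,0,1.])
    else: d=np.array([u,v,1.])
    return -R.T@t, R.T@d
def at(f,p,z):
    c,d=ray(f,p); return c+d*(z-c[2])/d[2]
def grab(n):
    f=grab_frame(n); f["_fish"]=n=="wrist"; return f
def save(f,fn): cv2.imwrite("pics/"+fn,f["pixels"][:,:,::-1])
def proj(f,X):
    p=np.array(f["R"])@np.array(X)+np.array(f["t"])
    if f["_fish"]:
        r=np.hypot(p[0],p[1]);th=np.arctan2(r,p[2]);return np.array([f["cx"]+f["fx"]*th*p[0]/r,f["cy"]+f["fy"]*th*p[1]/r])
    return np.array([f["cx"]+f["fx"]*p[0]/p[2],f["cy"]+f["fy"]*p[1]/p[2]])
E
python3 - <<'E'
from h import *
Z=dict(port=55,holder_mouth=30,tool_nose=30,tool_tip=30,stopper_mid=14.5,coupler_mid=35,cassette_mid=19,cutout=0)
ims=[]
for n in("top","scene"):
    f=grab(n);save(f,n+"0.png")
    print(n,"cam",ray(f,(320,240))[0].round())
    for k,z in Z.items():
        for d in tip_of(n,k)[:3]: print(k,np.round(d["position"],1),round(d["p"],2),at(f,d["position"],z).round(1)[:2])
s=get_state();print(s["ee_pos"],s["orientation"],s["joints"],Ro.from_quat(s["orientation"]).as_matrix().round(3))
E
```

```text
top cam [ 403.  -40. 1030.]
port [272.6 225.8] 0.86 [624.5  62. ]
holder_mouth [425.1 273.2] 0.9 [ 516.2 -287.1]
holder_mouth [295.8 306. ] 0.8 [443.6   9.8]
holder_mouth [357.8 330.4] 0.75 [ 388.4 -129.4]
tool_nose [410.5 274.3] 0.68 [ 513.9 -253.4]
stopper_mid [352.7 216.5] 0.52 [ 655.2 -124.9]
coupler_mid [367.  187.2] 0.68 [ 721.3 -158.6]
cassette_mid [191.2 234.3] 0.76 [613.5 257.6]
cutout [277.6 204.8] 0.86 [689.4  56.2]
scene cam [-72. 380. 723.]
port [241.8 252.8] 0.75 [642.7  70.4]
holder_mouth [408.8 298. ] 0.94 [ 403.1 -132.2]
holder_mouth [429.4 231.7] 0.75 [ 523.5 -289.3]
holder_mouth [331.1 316.8] 0.75 [440.4   7.8]
tool_nose [419.3 238.4] 0.57 [ 518.3 -257.9]
tool_nose [401.2 247.3] 0.39 [ 516.7 -209.9]
tool_tip [401.4 246.9] 0.7 [ 517.4 -211. ]
stopper_mid [152.4 317.8] 0.68 [616.6 260. ]
stopper_mid [323.9 227.5] 0.64 [ 665.7 -128.7]
coupler_mid [317.6 199.9] 0.76 [ 731.1 -155.8]
coupler_mid [402.3 246.6] 0.36 [ 512.9 -208.8]
cassette_mid [154.2 316.4] 0.7 [613.6 257. ]
cutout [236.7 257.5] 0.84 [694.3  60. ]
[ 156.32211233 -605.13810405  303.90471626] [ 9.92023178e-01  1.26055603e-01  1.00325157e-05 -1.49460251e-06] [ 1.24778102  0.52139271 -0.03631913  1.59947321  0.02118862  1.02110999
 -0.11279884] [[ 0.968  0.25   0.   ]
 [ 0.25  -0.968  0.   ]
 [ 0.    -0.    -1.   ]]
```

View pics/top0.png

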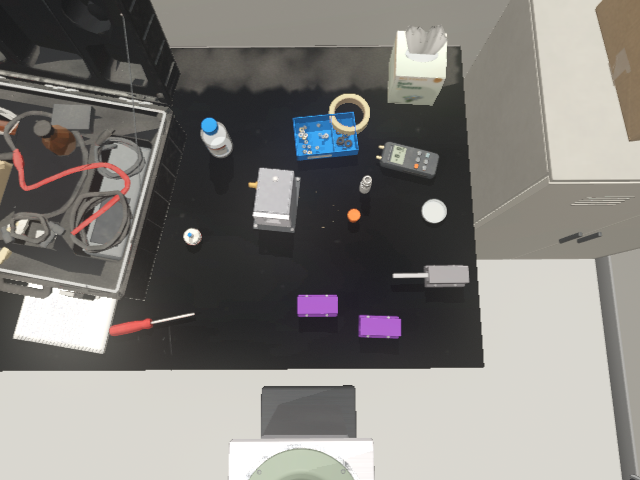

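View pics/scene0.png

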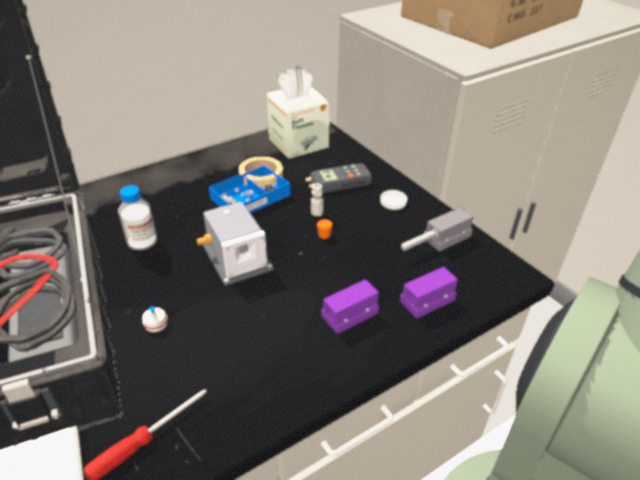

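Three holder-shaped things appear in the top view. Purple boxes at (317,306) and (380,327) carry no tool. The grey one at (446,275) has the steel nose sticking out to (393,275), so it fits the "fixed grey holder". I'll check it in a crop.

```bash
python3 - <<'E'
from h import *
im=cv2.imread("pics/top0.png")
cv2.imwrite("pics/crop1.png",cv2.resize(im[250:350,280:480],None,fx=4,fy=4,interpolation=cv2.INTER_CUBIC))
# desired: above nose
s=get_state();M=Ro.from_quat(s["orientation"]).as_matrix()
print((M.T@(np.array([515,-240,300])-s["ee_pos"])/10).round(1))
E
```

```text
[ 43.9 -26.4   0.4]
```

View pics/crop1.png

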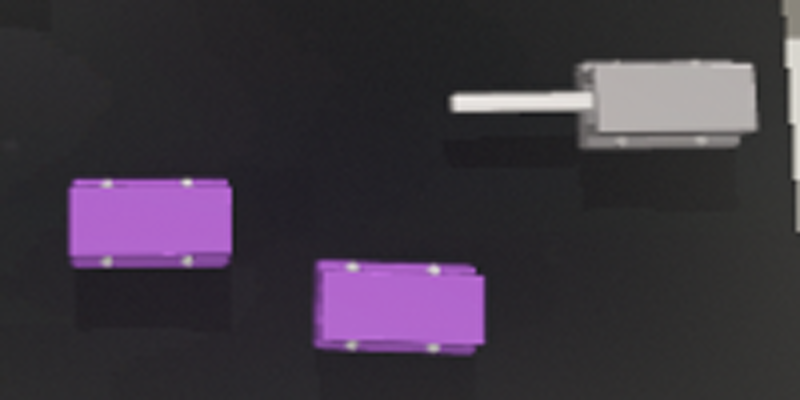

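The crop shows the grey holder on the right, with the steel nose running from about (451,103) to (593,100). The two purple boxes hold no tool. The grey holder is the one to use.

```bash
python3 -m crank '{"grip":[1,1,1,1,1],"linear":[[3,-1.8,0],[6,-3.6,0],[9,-5.4,0],[12,-7.2,0],[14.6,-8.8,0]],"roll":[0,0,0,0,0]}'
python3 -m crank '{"grip":[1,1,1,1,1],"linear":[[3,-1.8,0],[6,-3.6,0],[9,-5.4,0],[12,-7.2,0],[14.6,-8.8,0]],"roll":[0,0,0,0,0]}'
python3 -m crank '{"grip":[1,1,1,1,1],"linear":[[3,-1.8,0],[6,-3.6,0],[9,-5.4,0],[12,-7.2,0],[14.6,-8.8,0]],"roll":[0,0,0,0,0]}'
python3 -m crank '{"grip":[1,1,1,1,1],"linear":[[0,0,0],[0,0,0],[0,0,0],[0,0,0],[0,0,0]],"roll":[-7,-14,-21,-28,-34]}'
python3 -m crank '{"grip":[1,1,1,1,1],"linear":[[0,0,0],[0,0,0],[0,0,0],[0,0,0],[0,0,0]],"roll":[-7,-14,-21,-28,-34]}'
python3 -m crank '{"grip":[1,1,1],"linear":[[0,0,0],[0,0,0],[0,0,0]],"roll":[-7,-7.5,-7.5]}'
python3 - <<'E'
from h import *
s=get_state();M=Ro.from_quat(s["orientation"]).as_matrix()
print(s["ee_pos"],M.round(3),s["joints"].round(2),s["time"])
f=grab("wrist");save(f,"w1.png");print(ray(f,(320,240))[0])
for k in("tool_nose","tool_tip","holder_mouth"):
    for d in tip_of("wrist",k)[:2]: print(k,np.round(d["position"],1),round(d["p"],2),at(f,d["position"],30).round(1)[:2])
E
```

```text
time: 1.32
ee_pos: [277.1, -481.7, 304.0]
orientation: [0.992, 0.126, 0.0, -0.0]
force: [1.4, -0.6, -0.2]
grip_width: 85.6
grip_force: 0.0
time: 1.73
ee_pos: [396.5, -359.9, 304.1]
orientation: [0.992, 0.127, 0.0, 0.0]
force: [1.2, -0.1, -0.1]
grip_width: 85.4
grip_force: 0.0
time: 2.15
ee_pos: [515.8, -238.0, 304.0]
orientation: [0.992, 0.126, 0.0, -0.0]
force: [0.9, 0.6, 0.0]
grip_width: 85.4
grip_force: 0.0
time: 2.57
ee_pos: [514.4, -239.9, 303.9]
orientation: [0.91, 0.414, 0.0, 0.0]
force: [-0.1, -0.1, -0.6]
grip_width: 85.6
grip_force: 0.0
time: 2.98
ee_pos: [514.3, -240.1, 304.0]
orientation: [0.75, 0.662, 0.0, 0.0]
force: [-0.8, 0.3, -0.8]
grip_width: 85.3
grip_force: 0.0
time: 3.23
ee_pos: [514.3, -240.2, 303.9]
orientation: [0.708, 0.706, 0.0, -0.0]
force: [0.9, -0.5, 0.8]
grip_width: 85.0
grip_force: 0.0
[ 514.26706477 -240.17685503  303.88199398] [[ 0.003  1.     0.   ]
 [ 1.    -0.003  0.   ]
 [ 0.     0.    -1.   ]] [ 0.67  0.46 -0.47  1.74  0.24  1.    0.11] 3.2333
[ 513.46235468 -166.55600126  374.37745145]
tool_nose [316. 221.] 0.63 [ 514.1 -252. ]
tool_tip [314.4 176.2] 0.95 [ 512.7 -209. ]
holder_mouth [313.1 262.8] 0.97 [ 511.1 -294.5]
holder_mouth [194.  100.5] 0.92 [ 399.8 -133.6]
```

View pics/w1.png

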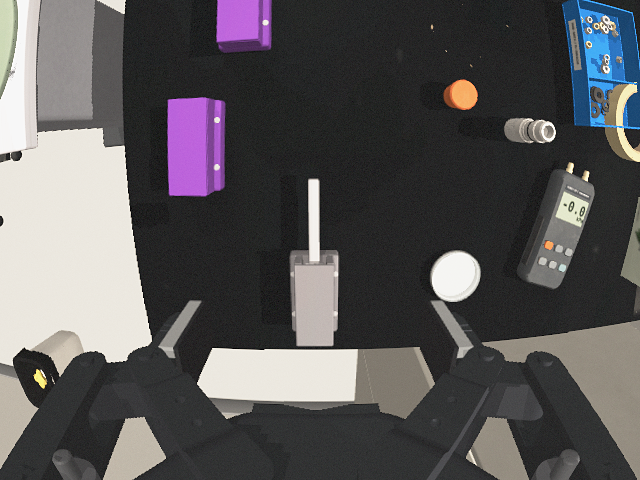

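The wrist view shows the nose from (314,180) to (314,262) and the grey holder below it at (313,262–345). It runs along world +y at x≈513, between the open fingers' line. Now descend and grip.

```bash
python3 -m crank '{"grip":[1,1,1,1,1],"linear":[[-0.8,-0.1,4],[-0.8,-0.1,8],[-0.8,-0.1,12],[-0.8,-0.1,15],[-0.8,-0.1,18]],"roll":[0,0,0,0,0]}' 40
python3 -m crank '{"grip":[1,1,0.4,0.2,0],"linear":[[0,0,1.5],[0,0,2.9],[0,0,2.9],[0,0,2.9],[0,0,2.9]],"roll":[0,0,0,0,0]}' 40
python3 -m crank '{"grip":[0,0,0,0,0],"linear":[[0,0,0],[0,0,0],[0,0,0],[0,0,0],[0,0,0]],"roll":[0,0,0,0,0]}' 40
python3 -m crank '{"grip":[0,0,0,0,0],"linear":[[0,0,0],[0,0,0],[0,0,0],[0,0,0],[0,0,0]],"roll":[0,0,0,0,0]}' 40
```

```text
time: 3.85
ee_pos: [513.0, -247.8, 122.1]
orientation: [0.708, 0.706, -0.0, -0.0]
force: [0.8, -1.7, 0.0]
grip_width: 85.4
grip_force: 0.0
time: 4.27
ee_pos: [513.8, -248.1, 95.8]
orientation: [0.707, 0.707, 0.0, 0.0]
force: [-1.3, 0.6, 0.2]
grip_width: 51.8
grip_force: 0.0
time: 4.68
ee_pos: [513.6, -248.1, 95.3]
orientation: [0.707, 0.707, 0.0, 0.0]
force: [-0.0, 0.0, 2.7]
grip_width: 8.9
grip_force: 42.5
time: 5.1
ee_pos: [513.5, -248.1, 95.0]
orientation: [0.707, 0.707, 0.0, 0.0]
force: [0.9, -1.0, 4.3]
grip_width: 8.7
grip_force: 42.7
```

```bash
python3 -m crank '{"grip":[0,0,0,0,0],"linear":[[0.5,0,0],[1.2,0,0],[2,0,0],[3,0,0],[4,0,0]],"roll":[0,0,0,0,0]}' 40
python3 -m crank '{"grip":[0,0,0,0,0],"linear":[[1.5,0,0],[3,0,0],[4.5,0,0],[6,0,0],[7.5,0,0]],"roll":[0,0,0,0,0]}'
python3 -m crank '{"grip":[0,0,0],"linear":[[0,0,0],[0,0,0],[0,0,0]],"roll":[0,0,0]}'
python3 - <<'E'
from h import *
f=grab("wrist");save(f,"w2.png")
for k in("tool_nose","tool_tip","holder_mouth","tool_handle"):
    for d in tip_of("wrist",k)[:2]: print(k,np.round(d["position"],1),round(d["p"],2),at(f,d["position"],30).round(1)[:2])
E
```

```text
time: 5.52
ee_pos: [513.2, -206.6, 94.8]
orientation: [0.707, 0.707, 0.0, -0.0]
force: [-0.3, -2.0, 3.1]
grip_width: 8.6
grip_force: 42.4
time: 5.93
ee_pos: [512.9, -130.7, 94.7]
orientation: [0.707, 0.707, 0.0, -0.001]
force: [-0.3, 0.1, -1.6]
grip_width: 8.6
grip_force: 42.0
time: 6.18
ee_pos: [513.2, -132.7, 94.7]
orientation: [0.707, 0.707, -0.0, -0.0]
force: [0.4, 0.2, -1.6]
grip_width: 8.9
grip_force: 42.0
tool_nose [316.  320.7] 0.81 [ 512.5 -134.9]
tool_tip [317.  230.6] 0.58 [512.8 -96.3]
holder_mouth [ 78.4 306.1] 0.81 [ 399.  -133.1]
```

View pics/w2.png

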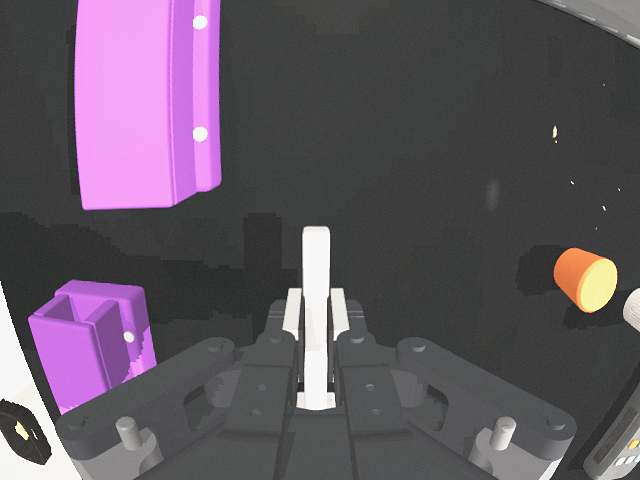

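The tool is out in the grip: tip at (317,230), white shoulder visible at (316,400), clear of the holder. Lower it to the worktop.

```bash
python3 -m crank '{"grip":[0,0,0,0,0],"linear":[[0,0,0.6],[0,0,1.2],[0,0,1.6],[0,0,1.8],[0,0,2.0]],"roll":[0,0,0,0,0]}'
python3 -m crank '{"grip":[0,0.1,0.2,0.3,0.3],"linear":[[0,0,0],[0,0,0],[0,0,0],[0,0,0],[0,0,0]],"roll":[0,0,0,0,0]}'
python3 -m crank '{"grip":[0.6,0.8,1,1,1],"linear":[[0,0,-1],[0,0,-3],[0,0,-6],[0,0,-9],[0,0,-11]],"roll":[0,0,0,0,0]}'
python3 -m crank '{"grip":[1,1,1,1,1],"linear":[[-3,0,0],[-6,0,0],[-8.3,0,0],[-8.3,0,0],[-8.3,0,0]],"roll":[0,0,0,0,0]}'
python3 - <<'E'
from h import *
print(get_state()["ee_pos"])
f=grab("wrist")
for k in("tool_nose","tool_tip","tool_handle"):
    for d in tip_of("wrist",k)[:2]: print(k,np.round(d["position"],1),round(d["p"],2),at(f,d["position"],10).round(1)[:2])
# segment bright tool: line fit
save(f,"w3.png")
E
```

```text
time: 6.85
ee_pos: [513.2, -132.8, 74.5]
orientation: [0.707, 0.707, -0.0, -0.0]
force: [-2.8, 3.1, 9.1]
grip_width: 8.5
grip_force: 43.3
time: 7.27
ee_pos: [513.5, -133.0, 74.9]
orientation: [0.707, 0.707, 0.0, 0.0]
force: [0.1, 0.1, 0.4]
grip_width: 26.0
grip_force: 0.0
time: 7.68
ee_pos: [513.7, -133.0, 188.0]
orientation: [0.707, 0.707, 0.001, 0.001]
force: [1.0, -0.3, 0.4]
grip_width: 83.4
grip_force: 0.0
time: 8.1
ee_pos: [513.0, -217.1, 185.4]
orientation: [0.708, 0.706, 0.0, 0.0]
force: [0.2, 1.0, 0.2]
grip_width: 85.3
grip_force: 0.0
[ 513.01702259 -217.10862431  185.42718216]
tool_nose [316.4 118.1] 0.8 [ 513.1 -135.2]
tool_tip [312.4  57.5] 0.91 [510.6 -94.5]
tool_handle [313.7 238.5] 0.84 [ 511.1 -217. ]
```

View pics/w3.png

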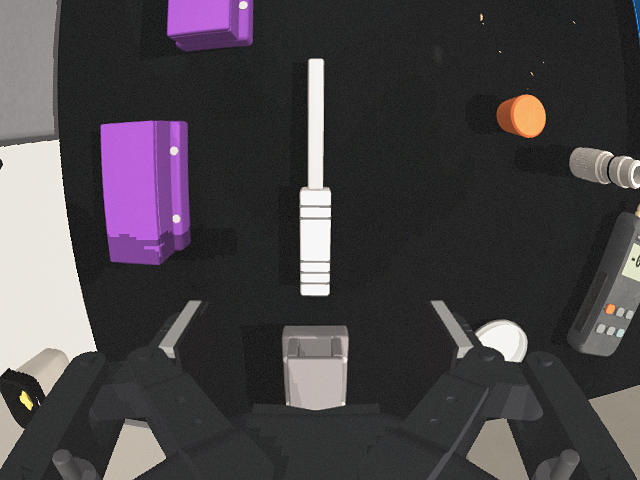

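The tool lies flat and straight along the y axis: tip (316,58), shoulder (316,188), rear (315,296). Take it by the handle.

```bash
python3 -m crank '{"grip":[1,1,1,1,1],"linear":[[0,-0.1,3],[0,-0.1,6],[0,-0.1,9],[0,-0.1,10.5],[0,-0.1,10.9]],"roll":[0,0,0,0,0]}' 80
python3 -m crank '{"grip":[0.6,0.3,0,0,0],"linear":[[0,0,0],[0,0,0],[0,0,0],[0,0,0],[0,0,0]],"roll":[0,0,0,0,0]}' 80
python3 -m crank '{"grip":[0,0,0,0,0],"linear":[[0,0,0],[0,0,0],[0,0,0],[0,0,0],[0,0,0]],"roll":[0,0,0,0,0]}' 80
python3 -m crank '{"grip":[0,0,0,0,0],"linear":[[0,0,-1],[0,0,-3],[0,0,-6],[0,0,-9],[0,0,-12]],"roll":[0,0,0,0,0]}' 80
python3 - <<'E'
from h import *
f=grab("top");save(f,"top1.png")
for k,z in(("port",55),("cutout",0)):
    for d in look_for("top",k)[:2]+tip_of("top",k)[:2]: print(k,np.round(d["position"],1),round(d["p"],2),at(f,d["position"],z).round(1)[:2])
im=cv2.imread("pics/top1.png")
cv2.imwrite("pics/crop2.png",cv2.resize(im[150:250,230:330],None,fx=6,fy=6,interpolation=cv2.INTER_CUBIC))
E
```

```text
time: 8.72
ee_pos: [511.5, -214.5, 73.5]
orientation: [0.707, 0.708, -0.001, -0.002]
force: [-0.4, 0.9, -0.2]
grip_width: 85.4
grip_force: 0.0
time: 9.13
ee_pos: [512.7, -216.2, 76.9]
orientation: [0.707, 0.707, 0.0, 0.001]
force: [-0.5, -0.6, -0.4]
grip_width: 25.7
grip_force: 0.0
time: 9.55
ee_pos: [512.7, -216.2, 77.0]
orientation: [0.707, 0.707, 0.0, 0.001]
force: [-3.8, 1.6, 15.4]
grip_width: 18.1
grip_force: 79.0
time: 9.97
ee_pos: [512.1, -215.8, 197.8]
orientation: [0.707, 0.707, 0.0, -0.0]
force: [0.7, -0.2, -0.5]
grip_width: 18.0
grip_force: 78.7
port [276.  201.4] 0.63 [682.2  54.8]
port [273.1 221.9] 0.96 [633.6  61. ]
cutout [277.9 199.1] 0.63 [703.7  55.6]
cutout [276.3 205.5] 0.85 [687.6  59.4]
```

View pics/crop2.png

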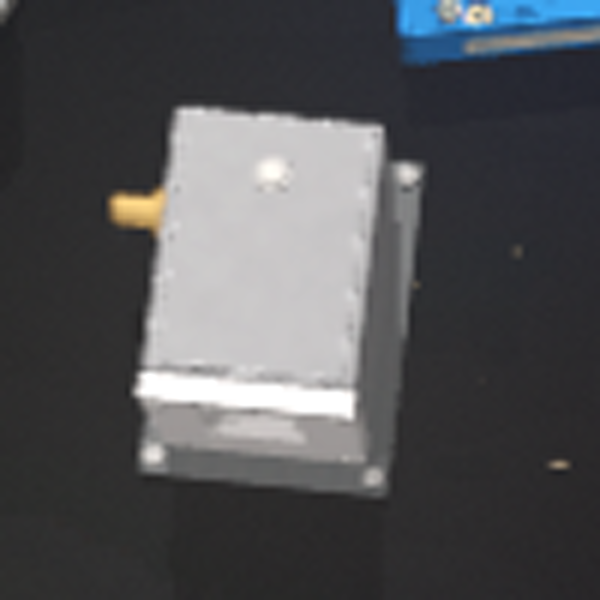

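The unit's top face in the crop has its rear corners at (177,108) and (383,127). The front edge runs from (137,396) to (353,418), with the mouth recess below it. Compute the pose from these.

```bash
python3 - <<'E'
from h import *
f=grab("top")
P=[at(f,(230+c[0]/6,150+c[1]/6),85)[:2] for c in((177,108),(383,127),(353,418),(137,396))]
print(np.round(P,1))
rl,rr,fr,fl=P
e=fl-fr; print("width",np.hypot(*e),"yaw front",np.degrees(np.arctan2(-e[0],e[1])))
d=(rl+rr-fl-fr)/2; print("depth",np.hypot(*d),"yaw axis",np.degrees(np.arctan2(d[1],d[0])))
print("left/right sides",[np.degrees(np.arctan2(*(a)[::-1])) for a in(rl-fl,rr-fr)], "front mid",(fl+fr)/2)
print(get_state()["joints"].round(2))
E
```

```text
[[752.4  90.2]
 [744.3  12.2]
 [631.4  23. ]
 [640.3 103.1]]
width 80.59034625405913 yaw front -6.361021119410717
depth 113.08612641313324 yaw axis -5.992923299684119
left/right sides [np.float64(-6.552076280410378), np.float64(-5.436857908730296)] front mid [635.84524406  63.0089967 ]
[ 0.59  0.58 -0.41  1.86  0.32  0.76  0.  ]
```

```bash
python3 -m crank '{"grip":[0,0,0,0,0],"linear":[[0,0,0],[0,0,0],[0,0,0],[0,0,0],[0,0,0]],"roll":[7,14,21,28,35]}'
python3 -m crank '{"grip":[0,0,0,0,0],"linear":[[0,0,0],[0,0,0],[0,0,0],[0,0,0],[0,0,0]],"roll":[7,14,21,28,35]}'
python3 -m crank '{"grip":[0,0,0,0,0],"linear":[[0,0,0],[0,0,0],[0,0,0],[0,0,0],[0,0,0]],"roll":[7,14,21,26,26]}'
python3 -m crank '{"grip":[0,0,0,0,0],"linear":[[-0.7,-2.5,0],[-1.5,-5.5,0],[-2.3,-8.5,0],[-3.1,-11.5,0],[-4,-14.5,0]],"roll":[0,0,0,0,0]}'
python3 -m crank '{"grip":[0,0,0,0,0],"linear":[[-0.8,-3,0],[-1.6,-6,0],[-2.4,-9,0],[-3.2,-12,0],[-3.9,-14.5,0]],"roll":[0,0,0,0,0]}'
python3 -m crank '{"grip":[0,0,0],"linear":[[0,0,0],[0,0,0],[0,0,0]],"roll":[0,0,0]}'
python3 - <<'E'
from h import *
s=get_state();M=Ro.from_quat(s["orientation"]).as_matrix();p=s["ee_pos"]
print(p,s["joints"].round(2),"az",np.degrees(np.arctan2(M[1,0],M[0,0])))
f=grab("wrist");save(f,"w4.png")
for k,z in(("port",55),("tool_tip",p[2]-67)):
    for d in tip_of("wrist",k)[:2]: print(k,np.round(d["position"],1),round(d["p"],2),at(f,d["position"],z).round(1)[:2])
print("tip expected",p+M[:,0]*123+M[:,2]*67, proj(f,p+M[:,0]*123+M[:,2]*67),"port px",proj(f,[635.8,63,55]))
print("corners px",[proj(f,x).round(1) for x in((631.4,23,85),(640.3,103.1,85))])
E
```

```text
time: 10.68
ee_pos: [511.9, -215.8, 194.7]
orientation: [0.888, 0.459, -0.001, -0.001]
force: [0.9, 0.3, -1.0]
grip_width: 17.9
grip_force: 78.7
time: 11.1
ee_pos: [511.9, -215.8, 194.7]
orientation: [0.985, 0.171, -0.001, -0.0]
force: [0.2, 0.3, -0.6]
grip_width: 17.8
grip_force: 78.7
time: 11.52
ee_pos: [512.0, -215.6, 194.8]
orientation: [0.999, -0.055, -0.001, -0.0]
force: [0.2, 0.2, -0.8]
grip_width: 17.8
grip_force: 78.7
time: 11.93
ee_pos: [487.1, -66.3, 195.2]
orientation: [0.999, -0.051, -0.001, 0.0]
force: [1.1, -0.3, -0.2]
grip_width: 17.9
grip_force: 78.8
time: 12.35
ee_pos: [463.3, 82.7, 195.3]
orientation: [0.999, -0.05, -0.001, 0.0]
force: [0.8, 0.3, -1.6]
grip_width: 17.9
grip_force: 78.8
time: 12.6
ee_pos: [464.0, 80.2, 195.5]
orientation: [0.999, -0.051, -0.0, 0.0]
force: [1.0, 0.1, -1.8]
grip_width: 18.1
grip_force: 78.8
[464.04466969  80.17475851 195.47560482] [-0.32  0.45  0.03  2.09 -0.02  0.6  -1.95] az -5.896856189492181
tool_tip [314.9   8.7] 0.79 [582.8  68.1]
tip expected [586.33542959  67.49407532 128.37739087] [3.15609384e+02 2.29268818e-01] port px [314.35499401 -33.75393057]
corners px [array([393.8, -52.5]), array([234.6, -53.4])]
```

View pics/w4.png

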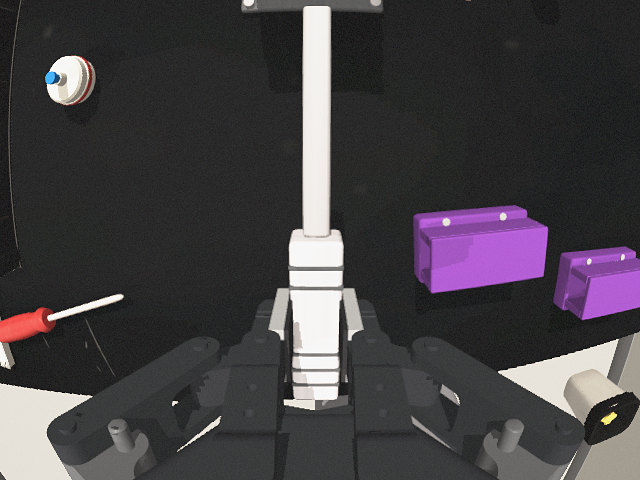

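The tool sits straight in the hand with its tip at about (316,7). The base plate's front edge shows from (245,11) to (381,10). Use that edge to cross-check the unit's pose and lower to bore height.

```bash
python3 - <<'E'
from h import *
f=grab("wrist")
a,b=at(f,(244,11),6)[:2],at(f,(382,10.5),6)[:2];m=(a+b)/2
print(a,b,np.hypot(*(a-b)),m,"yaw",np.degrees(np.arctan2(-(a-b)[0],(a-b)[1])),"mouth",m+12*np.array([.994,-.106]))
E
python3 -m crank '{"grip":[0,0,0,0,0],"linear":[[0,0,2.5],[0,0,5],[0,0,7],[0,0,7.3],[0,0,7.3]],"roll":[0,0,0,0,0]}'
python3 -m crank '{"grip":[0,0],"linear":[[0,0,0],[0,0,0]],"roll":[0,0]}'
python3 - <<'E'
from h import *
s=get_state();M=Ro.from_quat(s["orientation"]).as_matrix();p=s["ee_pos"]
tip=p+M[:,0]*120+M[:,2]*67
print(p,"tip",tip,"to port in tool axes",M.T@(np.array([635.8,63,55])-tip),s["force"],np.degrees(np.arctan2(M[1,0],M[0,0])))
for n in("scene","top"):
    f=grab(n);print(n,"tip px pred",proj(f,tip))
    for k in("tool_tip","port"):
        for d in tip_of(n,k)[:2]: print(k,np.round(d["position"],1),round(d["p"],2),at(f,d["position"],55).round(1)[:2])
    if n=="scene": cv2.imwrite("pics/s2.png",cv2.resize(f["pixels"][180:320,180:380,::-1],None,fx=4,fy=4,interpolation=cv2.INTER_CUBIC))
E
```

```text
[630.304233   112.31534902] [620.28145857  16.11470575] 96.7213511752204 [625.29284579  64.21502739] yaw -5.947967248572461 mouth [637.22084579  62.94302739]
time: 13.22
ee_pos: [463.8, 80.1, 122.2]
orientation: [0.999, -0.053, -0.001, 0.0]
force: [-0.3, -0.7, -0.4]
grip_width: 17.8
grip_force: 78.8
time: 13.38
ee_pos: [464.8, 80.6, 124.0]
orientation: [0.999, -0.053, 0.001, -0.0]
force: [-0.6, 0.7, -1.0]
grip_width: 17.9
grip_force: 78.8
[464.79867236  80.62490579 124.03703673] tip [584.23880206  68.03279927  57.22016559] to port in tool axes [51.80110493 -0.41653093  2.29942747] [-0.60133277  0.70827685 -0.95795055] -6.037051434986244
scene tip px pred [258.03522629 269.47691172]
port [240.4 251.4] 0.81 [647.6  70.8]
top tip px pred [269.61360756 242.96625093]
tool_tip [269.4 243. ] 0.49 [584.6  68.8]
port [352.3 215. ] 0.52 [ 648.6 -120.7]
```

View pics/s2.png

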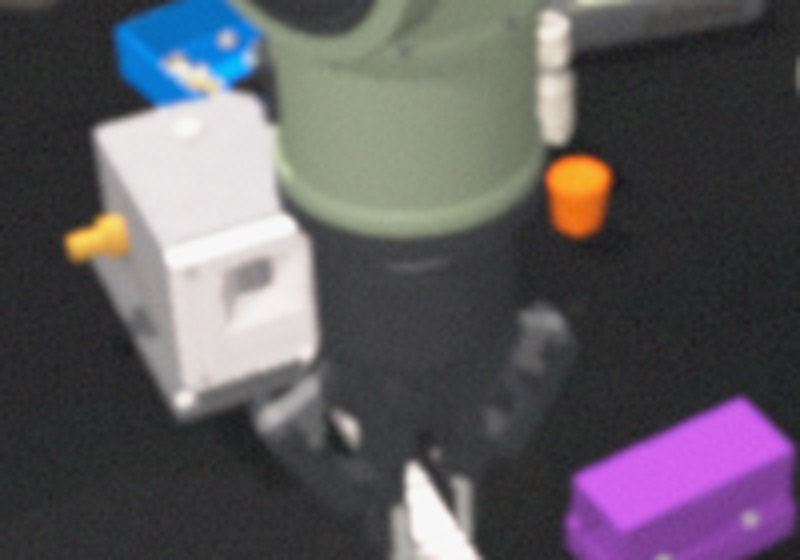

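The scene view shows the open mouth at (255,285) in the crop and nothing lying between it and the tool. The top view puts the tip at (269,243), where my prediction has it. Both pose estimates agree within 1.5 mm. Enter the bore.

```bash
python3 -m crank '{"grip":[0,0,0,0,0],"linear":[[1.2,0,0.15],[2.4,0,0.2],[3.6,0,0.2],[4.8,0,0.2],[5.6,0,0.2]],"roll":[0,0,0,0,0]}' 100
python3 -m crank '{"grip":[0,0,0,0,0],"linear":[[0.5,0,0],[1,0,0],[1.5,0,0],[2,0,0],[2.5,0,0]],"roll":[0,0,0,0,0]}'
python3 - <<'E'
from h import *
s=get_state();M=Ro.from_quat(s["orientation"]).as_matrix();p=s["ee_pos"]
tip=p+M[:,0]*120+M[:,2]*67
print("to port in tool axes",M.T@(np.array([635.8,63,55])-tip),s["force"])
E
```

```text
time: 14.1
ee_pos: [520.9, 74.7, 121.1]
orientation: [0.999, -0.053, 0.0, -0.0]
force: [0.1, -0.0, -1.0]
grip_width: 17.1
grip_force: 102.6
time: 14.52
ee_pos: [545.0, 72.2, 120.9]
orientation: [0.999, -0.052, -0.0, -0.0]
force: [-0.2, 0.2, -0.7]
grip_width: 17.1
grip_force: 102.6
to port in tool axes [-28.72329431  -0.3159528   -1.09897336] [-0.17621275  0.15648858 -0.73501716]
```

```bash
python3 -m crank '{"grip":[0,0,0,0,0],"linear":[[0.5,0,-0.05],[1,0,-0.1],[1.5,0,-0.1],[1.9,0,-0.1],[2.3,0,-0.1]],"roll":[0,0,0,0,0]}'
python3 -m crank '{"grip":[0,0,0,0,0],"linear":[[0.2,0,0],[0.4,0,0],[0.6,0,0],[0.8,0,0],[1.0,0,0]],"roll":[0,0,0,0,0]}'
python3 -m crank '{"grip":[0,0,0,0,0],"linear":[[0.15,0,0],[0.3,0,0],[0.45,0,0],[0.6,0,0],[0.6,0,0]],"roll":[0,0,0,0,0]}'
```

```text
time: 14.93
ee_pos: [568.0, 69.7, 121.9]
orientation: [0.999, -0.053, -0.0, -0.0]
force: [-0.0, -0.2, -0.9]
grip_width: 16.8
grip_force: 102.6
time: 15.35
ee_pos: [577.5, 68.7, 121.9]
orientation: [0.999, -0.052, -0.0, 0.0]
force: [-4.4, 0.6, -0.6]
grip_width: 17.7
grip_force: 102.7
time: 15.77
ee_pos: [583.0, 68.2, 121.6]
orientation: [0.999, -0.052, -0.001, 0.0]
force: [-5.1, 0.4, 0.3]
grip_width: 17.2
grip_force: 102.9
```

```bash
python3 -m crank '{"grip":[0,0,0,0,0],"linear":[[0.1,0,0],[0.2,0,0],[0.3,0,0],[0.4,0,0],[0.5,0,0]],"roll":[0,0,0,0,0]}'
python3 -m crank '{"grip":[0,0,0,0,0],"linear":[[0.1,0,0],[0.2,0,0],[0.3,0,0],[0.4,0,0],[0.4,0,0]],"roll":[0,0,0,0,0]}'
```

```text
time: 16.18
ee_pos: [587.5, 67.7, 121.5]
orientation: [0.999, -0.052, -0.001, 0.0]
force: [-7.4, 1.3, 0.4]
grip_width: 17.7
grip_force: 103.0
time: 16.6
ee_pos: [591.5, 67.3, 121.5]
orientation: [0.999, -0.052, -0.001, 0.0]
force: [-9.0, 1.9, 1.0]
grip_width: 17.5
grip_force: 103.0
```

```bash
python3 -m crank '{"grip":[0,0,0,0,0],"linear":[[0.05,0,0],[0.1,0,0],[0.15,0,0],[0.2,0,0],[0.2,0,0]],"roll":[0,0,0,0,0]}'
python3 -m crank '{"grip":[0,0,0,0],"linear":[[0.05,0,0],[0.1,0,0],[0.1,0,0],[0.1,0,0]],"roll":[0,0,0,0]}'
```

```text
time: 17.02
ee_pos: [593.3, 67.1, 121.4]
orientation: [0.999, -0.052, -0.002, 0.0]
force: [-8.9, 0.5, 0.9]
grip_width: 17.1
grip_force: 103.1
time: 17.35
ee_pos: [594.2, 67.0, 121.4]
orientation: [0.999, -0.052, -0.002, 0.0]
force: [-8.8, 0.7, 0.7]
grip_width: 17.6
grip_force: 103.1
```

```bash
python3 -m crank '{"grip":[0,0,0,0],"linear":[[0.05,0,0],[0.1,0,0],[0.1,0,0],[0.1,0,0]],"roll":[0,0,0,0]}'
python3 -m crank '{"grip":[0,0,0,0],"linear":[[0.05,0,0],[0.1,0,0],[0.1,0,0],[0.1,0,0]],"roll":[0,0,0,0]}'
```

```text
time: 17.68
ee_pos: [595.1, 66.9, 121.4]
orientation: [0.999, -0.052, -0.002, 0.0]
force: [-9.8, 1.2, 1.6]
grip_width: 17.5
grip_force: 103.1
time: 18.02
ee_pos: [595.4, 66.9, 121.1]
orientation: [0.999, -0.052, -0.003, 0.0]
force: [-13.6, 2.3, 1.8]
grip_width: 17.3
grip_force: 103.2
```

It has reached the stop: force is rising while the position stays put. Press slightly more and hold.

```bash
python3 -m crank '{"grip":[0,0,0,0,0],"linear":[[0.05,0,0],[0.1,0,0],[0.1,0,0],[0.1,0,0],[0.1,0,0]],"roll":[0,0,0,0,0]}'
for i in 1; do
python3 -m crank '{"grip":[0,0,0,0,0],"linear":[[0,0,0],[0,0,0],[0,0,0],[0,0,0],[0,0,0]],"roll":[0,0,0,0,0]}'
done
python3 - <<'E'
from h import *
f=grab("scene");g=cv2.imread("pics/scene0.png")
k=lambda i:cv2.resize(i[195:255,200:270],None,fx=5,fy=5,interpolation=cv2.INTER_CUBIC)
cv2.imwrite("pics/pin.png",np.hstack([k(g),k(f["pixels"][:,:,::-1])]))
E
```

```text
time: 18.43
ee_pos: [595.5, 66.8, 120.9]
orientation: [0.999, -0.052, -0.004, 0.0]
force: [-19.6, 2.6, 2.7]
grip_width: 17.5
grip_force: 103.4
time: 18.85
ee_pos: [595.5, 66.8, 120.9]
orientation: [0.999, -0.052, -0.004, 0.0]
force: [-19.9, 1.0, 3.8]
grip_width: 17.2
grip_force: 103.4
```

View pics/pin.png

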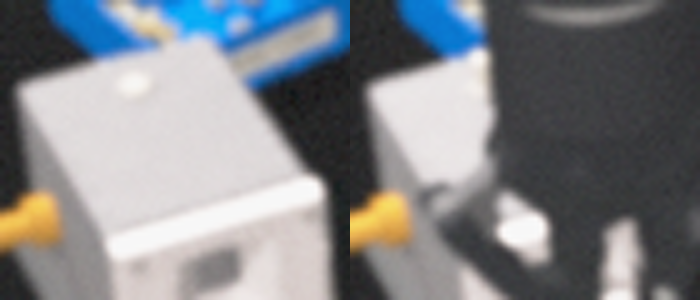

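The pin, half hidden at (480,65) in the right half, stands well above its earlier level, which fits full stroke. Hold for another 1.25 s, then withdraw.

```bash
python3 -m crank '{"grip":[0,0,0,0,0],"linear":[[0,0,0],[0,0,0],[0,0,0],[0,0,0],[0,0,0]],"roll":[0,0,0,0,0]}'
python3 -m crank '{"grip":[0,0,0,0,0],"linear":[[0,0,0],[0,0,0],[0,0,0],[0,0,0],[0,0,0]],"roll":[0,0,0,0,0]}'
python3 -m crank '{"grip":[0,0,0,0,0],"linear":[[0,0,0],[0,0,0],[0,0,0],[0,0,0],[0,0,0]],"roll":[0,0,0,0,0]}'
python3 -m crank '{"grip":[0,0,0,0,0],"linear":[[-0.3,0,0],[-0.8,0,0],[-1.4,0,0],[-2.2,0,0],[-3,0,0]],"roll":[0,0,0,0,0]}'
python3 -m crank '{"grip":[0,0,0,0,0],"linear":[[-1,0,0],[-2.2,0,0],[-3.4,0,0],[-4.6,0,0],[-5.8,0,0]],"roll":[0,0,0,0,0]}'
python3 -m crank '{"grip":[0,0,0,0,0],"linear":[[-1.2,0,0],[-2.5,0,0],[-3.8,0,0],[-5,0,0],[-6,0,0]],"roll":[0,0,0,0,0]}'
python3 -m crank '{"grip":[0,0,0,0,0],"linear":[[0,-2,0],[0,-4,0],[0,-6,0],[0,-7,0],[0,-7,0]],"roll":[0,0,0,0,0]}'
```

```text
time: 19.32
ee_pos: [595.5, 66.8, 120.9]
orientation: [0.999, -0.052, -0.003, 0.0]
force: [-19.4, 3.0, 3.4]
grip_width: 17.6
grip_force: 103.4
time: 19.73
ee_pos: [595.5, 66.8, 120.9]
orientation: [0.999, -0.052, -0.004, 0.0]
force: [-19.3, 2.0, 3.1]
grip_width: 17.0
grip_force: 103.4
time: 20.15
ee_pos: [595.6, 66.8, 120.9]
orientation: [0.999, -0.052, -0.004, 0.0]
force: [-18.9, 3.0, 3.2]
grip_width: 17.7
grip_force: 103.4
time: 20.57
ee_pos: [568.3, 69.7, 121.9]
orientation: [0.999, -0.053, 0.0, -0.0]
force: [0.4, -0.3, -0.7]
grip_width: 17.1
grip_force: 102.9
time: 20.98
ee_pos: [510.4, 75.8, 122.1]
orientation: [0.999, -0.053, 0.0, -0.0]
force: [-0.8, 0.2, -1.4]
grip_width: 17.5
grip_force: 102.9
time: 21.4
ee_pos: [450.5, 82.1, 122.1]
orientation: [0.999, -0.052, 0.0, -0.0]
force: [-0.6, -0.5, -1.8]
grip_width: 17.3
grip_force: 102.9
time: 21.82
ee_pos: [458.7, 153.9, 122.0]
orientation: [0.999, -0.051, 0.0, -0.001]
force: [-0.6, -0.4, -1.2]
grip_width: 17.3
grip_force: 102.9
```

```bash
python3 -m crank '{"grip":[0,0,0,0,0],"linear":[[0,0,1.5],[0,0,3],[0,0,4],[0,0,4.3],[0,0,4.5]],"roll":[0,0,0,0,0]}'
python3 -m crank '{"grip":[0,0,0.15,0.3,0.35],"linear":[[0,0,0],[0,0,0],[0,0,0],[0,0,0],[0,0,0]],"roll":[0,0,0,0,0]}'
python3 -m crank '{"grip":[0.5,0.6,0.8,0.8,0.8],"linear":[[0,0,0],[0,0,-2],[0,0,-5],[0,0,-9],[0,0,-12]],"roll":[0,0,0,0,0]}'
python3 -m crank '{"grip":[1,1,1],"linear":[[-1,0,-4],[-2,0,-6],[-2,0,-6]],"roll":[0,0,0]}'
python3 - <<'E'
from h import *
s=get_state();print(s["ee_pos"],s["time"])
f=grab("wrist")
for k,z in(("tool_tip",10),("tool_handle",10),("cassette_mid",19)):
    for d in tip_of("wrist",k)[:1]: print(k,np.round(d["position"],1),round(d["p"],2),at(f,d["position"],z).round(1)[:2])
t=grab("top")
for k,z in(("stopper_mid",14.5),("coupler_mid",35),("cassette_mid",19)):
    for d in tip_of("top",k)[:1]: print(k,np.round(d["position"],1),round(d["p"],2))
w=cv2.resize(f["pixels"],(400,300));q=cv2.resize(t["pixels"],(400,300))
cv2.imwrite("pics/end.png",np.hstack([w,q])[:,:,::-1])
E
```

```text
time: 22.23
ee_pos: [458.2, 150.8, 76.9]
orientation: [0.999, -0.053, -0.001, 0.001]
force: [-14.9, -5.8, 61.9]
grip_width: 17.4
grip_force: 111.1
time: 22.65
ee_pos: [458.8, 151.6, 77.1]
orientation: [0.999, -0.053, 0.0, -0.0]
force: [0.0, 0.4, 0.2]
grip_width: 29.8
grip_force: 0.0
time: 23.07
ee_pos: [458.5, 151.5, 199.1]
orientation: [0.999, -0.053, 0.0, -0.0]
force: [0.8, 0.5, 1.0]
grip_width: 68.4
grip_force: 0.0
time: 23.32
ee_pos: [438.6, 154.3, 260.9]
orientation: [0.999, -0.052, 0.002, -0.002]
force: [1.4, 0.3, 0.1]
grip_width: 85.3
grip_force: 0.0
[438.64511994 154.34760836 260.93539046] 23.3167
tool_tip [317.3  53.9] 0.81 [579.4 138.7]
tool_handle [315.  194.3] 0.92 [457.2 153.5]
cassette_mid [174.9  43. ] 0.73 [608.4 260.1]
stopper_mid [352.1 214.5] 0.56
coupler_mid [368.3 186.6] 0.59
cassette_mid [189.  237.1] 0.6
```

View pics/end.png

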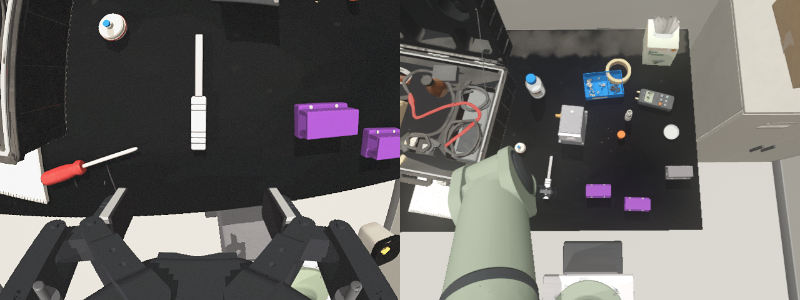

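The tool lies flat and free at wrist (198,35)–(198,150), about 45 mm from the unit. The stopper, coupler and cassette stand where they were, and the gripper is clear.

```bash
python3 -c "
from cell import *
print(sign_off())"
```

```text
the job is handed in; nothing more can be done
None
```

I reset the pressure cut-out: I pushed the plunger onto its stop at about 20 N, held it there for about 1.7 s, laid the tool flat about 45 mm from the unit, left the other things in place, and handed the job in at about 23 s (verdict not shown).

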